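# Tighten the cover screws of a control box

### The arm

A 6-joint arm with a two-finger parallel gripper is mounted at the origin on the work surface. World frame = base frame: x ahead of the robot, y to its left, z up, the work surface at z = 0. Lengths are in m, angles in rad, forces in N, time in s.
With the tool pointing down it reaches from about 0.275 to 0.975 m from the base axis. Payload 8.4 kg.
Tool frame: the origin (TCP) lies at the very end of the fingers, on their centre line; the grasp point (between the pads) lies 19 mm behind it (bot.grasp_offset is the distance from the TCP to the grasp point, in m); z points along the fingers, y is the line along which they close (so a half turn about z gives the same grasp; the last joint's range is limited). The gripper opens to 92 mm and grips with 3 to 60 N. Pads are 20 mm wide; open, the fingers measure 128 mm over their backs; the gripper's body (75 mm by 189 mm) begins 69 mm behind the grasp point.
Start: joints at [-1.32, 0.353, 1.633, -0, 1.155, -0.002], TCP at [0.156, -0.605, 0.215] pointing down, gripper open.
Joint ranges: [-2.63, 2.63], [-0.92, 2.1], [0.06, 2.66], [-1.3, 4.44], [0, 2.69], [-3.02, 3.02]. Speed limits (rad/s): [2.22, 2.22, 2.79, 3.14, 3.14, 3.14].

### API

Orientations are given as a unit quaternion [w, x, y, z].
In Python, from station import bot, cams gives the robot as it stands.
- The arm moves only by the tool jog_arm, never from a script. Its argument "steps" is one flat list of numbers, 6 for each row, row after row: the shift along the world's x, y, z in m, then the turn, a rotation vector about the world's x, y, z in rad. In form: [dx, dy, dz, wx, wy, wz, dx, dy, dz, wx, wy, wz, ...]. A call has exactly 10 rows; each row shifts and turns the commanded pose from where the row before left it; what a row does not reach is not made up. A row lasts 1/12 s, in which the tool goes at most 41.7 mm and 7.16 degrees, less where a joint would pass 70% of its speed; a pose out of reach is approached as far as the arm can. A call with a gripper value outside its range is refused whole. "fingers" is the opening, from -1 (shut) to 1 (fully open), set as the call begins (left out, the last holds). The fingers move at their own pace and stop on an object; "grip_force" is the grip in N (left out, the last holds). Time passes only in rows, so rows that do not move let the fingers close, or fill a call up. It gives the time, the measured TCP pose, the force, the opening and the grip force at its end, in the units of the state.
- bot.observe(): the state, without advancing time (a new reading comes with each control period).
- cams.grab_frame(name): name is "scene" or "top" or "wrist"; returns a dict with "img" (480x640x3 uint8, red, green, blue), "intrinsics" (3x3 intrinsics, pixels), "rvec" (rotation vector, rad) and "tvec" (3), from world to camera coordinates, as OpenCV has them. Camera axes: x right, y down, z forward; pixel columns grow to the right and rows downward; lengths in m; the calibration is good to about 2 mm. A picture is of the moment at which its call begins. There is no depth.
- bot.sign_off(): hands the job in; it is judged then, once.
Trained networks look in a picture, given as the dict that the camera call returned (one of the last four; its "shot" number tells which), for a name from the list of things; names that differ only in an ending like _2 or _b are one class to them, and where a whole thing is asked for, a point or a joint stands for the part that bears it (a point fixed in the world has none). Each returns a list of dicts, best first, with "score" (0 to 1); they miss things now and then, are a little off and sometimes report something else, mostly with a low value. They report only what shows in the picture. A call takes as long as a camera call. They do not tell look-alikes from the thing itself.
- cams.silhouettes(picture, label): "mask" (480x640 bool, what is visible of it).
- cams.tip_of(picture, label): "position" ([x, y, z] in m, in world coordinates, good to about 4 mm: a listed point, or the origin of a listed thing).
The state is a dict: "clock": time; "qpos": joint angles; "qd": joint speeds; "joint_torque": joint torques, N m; "eef_pos": TCP position; "orientation": TCP orientation; "contact_force": force on the tool from outside, world axes, zero at the start; "moment": the same for the moment, N m; "grip_width": opening from 0.0 (shut) to 1.0 (fully open); "grip_force": force on a finger pad.
Only numpy, scipy, OpenCV 4.12 (cv2) and the standard library are available. Lean on these libraries where they do the work, as an engineer would, in place of code of your own. Each camera call takes 0.05 s, during which the arm holds its last target. There are 200 camera calls.

### The job

Take the orange spirit level off the grey control box and lay it flat on the blue mat, with both its ends over the mat. Then, with the red-handled key and not with the fingers, turn both slotted screws in the cover clockwise until they are fully home, their slots in line with the white marks, and hang the key upright again in its black stand. Set things down without dropping them, and leave the other things on the bench where they are.

Things in the scene. Friction and masses are not known exactly. Their poses are not given: they have to be found in the camera images.
- box: grey control box, fixed to the bench, 160 (x) x 260 (y) x 65 mm high, flat cover; origin under its centre, z up. The two screws are on its y axis, 65 mm either side of the centre; white marks on the cover lie along x, beside each screw
- level: orange spirit level lying on its broad side across the cover, over both screws: 200 (x) x 48 (y) x 24 mm high, 0.3 kg, origin under its centre, z up
- level_end_a (a point): middle of the level's +x end face
- level_end_b (a point): middle of the level's -x end face
- mat: blue flat mat fixed on the bench, 260 (x) x 140 (y) x 4 mm, origin under its centre; on the left or the right of the box
- key: upright screw key, 0.22 kg, hanging in the stand. Origin: centre of its collar's underside, z up. Collar: black disc 64 mm across, 5 mm thick. Above it a red grip 70 (x) x 24 (y) mm, from 5 to 50 mm above the origin. Below it a 14 mm round shank, then a flat blade 28 (x) x 5 (y) mm from 49 to 72 mm below the origin, ending in a tip 24 x 3 mm down to 76 mm below
- key_tip (a point): middle of the blade's lower end, 76 mm below the key's origin; blade and grip both lie along the key's x
- stand: black block 90 x 90 x 95 mm high fixed on the bench, with an upright round through-hole 44 mm across in its middle; the key's blade and shank go in the hole and the collar rests on the top. Origin under its centre. On the other side of the box from the mat
- stand_top (a point): centre of the hole's mouth, 95 mm above the bench; the key's origin is within a few mm of it when it hangs
- head_left: brass head of the left captive screw (+ y side of the box), 44 mm across, sunk in a round well so that it ends 0.8 mm below the cover. It has a coin slot 11 mm wide, 37 mm long and 12 mm deep. Origin on the screw's axis at the underside of the head, 15.8 mm below the cover's top and 3 mm below the slot's floor; z up, x along the slot (either way round)
- head_right: brass head of the right captive screw (- y side of the box), 44 mm across, sunk in a round well so that it ends 0.8 mm below the cover. It has a coin slot 11 mm wide, 37 mm long and 12 mm deep. Origin on the screw's axis at the underside of the head, 15.8 mm below the cover's top and 3 mm below the slot's floor; z up, x along the slot (either way round)
- screw_left (a joint): left screw, clockwise turn seen from above, rad: 0 = loose, slot along the box's long side; 1.57 = fully home against a solid stop, slot across the box, in line with the two white marks beside it. Stays where it is left; turning needs about 0.08 N m
- screw_right (a joint): right screw, clockwise turn seen from above, rad: 0 = loose, slot along the box's long side; 1.57 = fully home against a solid stop, slot across the box, in line with the two white marks beside it. Stays where it is left; turning needs about 0.08 N m
- tape: roll of orange tape lying flat, 100 mm across, 48 mm high, origin under its centre; a bystander
- mug: blue mug, 70 mm across, 95 mm high, origin under its centre; a bystander
- carton: cardboard carton 80 x 120 x 70 mm, origin under its centre; a bystander
- spray_can: green can, 66 mm across, 160 mm high, origin under its centre; a bystander
- jar: amber jar with black cap, 70 mm across, 90 mm high, origin under its centre; a bystander
- parts_tray: empty yellow open tray 100 x 160 x 40 mm, origin under its centre; a bystander
Mind the look-alikes: they are no part of the job. Leave any yellow look-alike of the level alone.

How it is judged:
By the outcome, as a careful person would: the job done as asked, in the order asked, and still so for the second after the job is handed in, with the robot touching nothing.
It also fails if it takes over 72 s, if anything falls off the work surface, if the arm or the gripper's body presses on something with over 40 N, if the wrist force passes 120 N, or if a joint passes its speed limit or range.

## Working session

There is one attempt and no reset: what is moved stays moved. The work goes in short steps, Python scripts to look and compute and a tool call to move; the robot and the scene stay as the last step left them, time stands still between calls to the robot, and variables do not carry over. Pictures are saved under pics/ and viewed, at most 10 in all, crops included, and the job is handed in when it is done.

Besides the shell and the picture viewer there is one more tool, called after "Call:" as name(argument=value, ...), one argument or row to a line, values as JSON. jog_arm: Moves the arm, as the interface text tells. Its arguments: {"type":"object","properties":{"steps":{"type":"array","items":{"type":"number"}},"fingers":{"type":"number"},"grip_force":{"type":"number"}},"required":["steps"]}

```bash
mkdir -p pics; python3 - <<'E'
from station import bot,cams
import cv2,numpy as np
f={n:cams.grab_frame(n) for n in("top","scene")}
for n,p in f.items():
    cv2.imwrite(f"pics/{n}0.png",p["img"][:,:,::-1])
    for l in["box","level","level_end_a","level_end_b","mat","key","key_tip","stand_top","stand","head_left","head_right","tape","mug","carton","spray_can","jar","parts_tray"]:
        r=cams.tip_of(p,l); print(n,l,[(np.round(d["position"],3).tolist(),round(d["score"],2)) for d in r[:3]])
s=bot.observe();print({k:np.round(v,3).tolist() for k,v in s.items()})
E
```

```text
top box [([0.518, -0.011, -0.0], 0.91)]
top level [([0.274, 0.232, 0.004], 0.97), ([0.504, -0.027, 0.066], 0.69), ([0.514, 0.054, 0.05], 0.62)]
top level_end_a [([0.317, 0.144, 0.007], 0.89), ([0.486, -0.128, 0.078], 0.88), ([0.524, 0.07, 0.076], 0.73)]
top level_end_b [([0.317, 0.144, 0.007], 0.89), ([0.486, -0.128, 0.078], 0.88), ([0.524, 0.07, 0.076], 0.73)]
top mat [([0.447, -0.324, -0.002], 0.79)]
top key [([0.443, 0.34, 0.091], 0.75)]
top key_tip [([0.755, -0.19, 0.004], 0.61)]
top stand_top [([0.438, 0.336, 0.098], 0.78)]
top stand [([0.438, 0.338, 0.004], 0.84), ([0.514, -0.01, 0.003], 0.45), ([0.523, 0.069, 0.077], 0.15)]
top head_left [([0.517, 0.057, 0.048], 0.54)]
top head_right [([0.513, 0.054, 0.05], 0.68), ([0.507, -0.077, 0.049], 0.4)]
top tape [([0.754, -0.187, 0.004], 0.76)]
top mug [([0.761, 0.196, 0.002], 0.88), ([0.443, 0.336, 0.0], 0.75), ([0.522, 0.069, 0.079], 0.52)]
top carton [([0.706, 0.341, -0.001], 0.63)]
top spray_can [([0.703, -0.349, -0.001], 0.81), ([0.508, -0.075, 0.046], 0.21)]
top jar [([0.554, 0.344, 0.002], 0.8), ([0.504, -0.031, 0.063], 0.75)]
t
[... 699 characters left out ...]
 [([0.511, -0.071, 0.05], 0.62)]
scene tape [([0.751, -0.188, 0.001], 0.6)]
scene mug [([0.76, 0.203, 0.001], 0.61)]
scene carton [([0.703, 0.343, 0.002], 0.96)]
scene spray_can [([0.71, -0.353, 0.002], 0.83)]
scene jar [([0.548, 0.35, -0.002], 0.67)]
scene parts_tray [([0.772, -0.002, 0.001], 0.8), ([0.711, -0.35, 0.005], 0.53)]
{'clock': 1.8, 'qpos': [-1.32, 0.353, 1.633, 0.0, 1.155, -0.002], 'qd': [0.002, -0.001, 0.001, -0.001, 0.001, -0.0], 'joint_torque': [-0.002, -59.375, -33.457, 0.07, 0.016, -0.0], 'eef_pos': [0.156, -0.605, 0.215], 'orientation': [-0.0, 0.992, 0.126, 0.0], 'contact_force': [-0.69, 0.26, 0.258], 'moment': [-0.03, 0.008, 0.013], 'grip_force': 0.0, 'grip_width': 1.002}
```

View pictures.

View pics/top0.png

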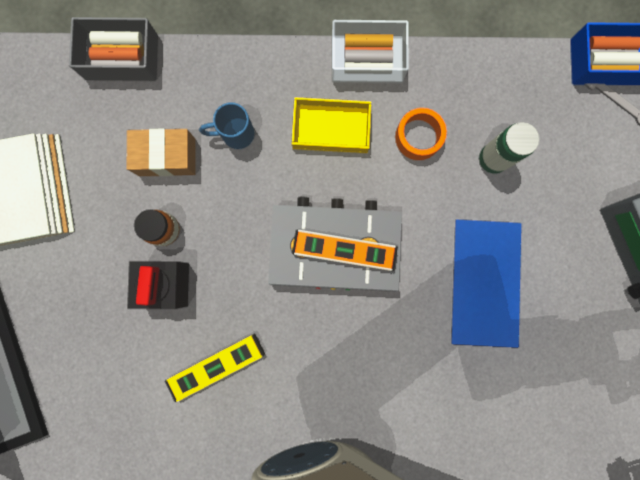

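View pics/scene0.png

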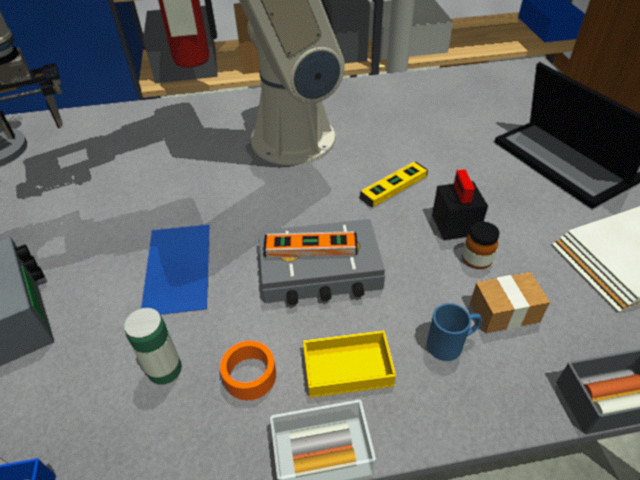

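```bash
cat > h.py <<'E'
from station import bot,cams
import cv2,numpy as np
def bp(p,uv,z):
    R=cv2.Rodrigues(np.asarray(p["rvec"],float))[0];t=np.asarray(p["tvec"],float).ravel();K=np.asarray(p["intrinsics"],float)
    uv=np.asarray(uv,float).reshape(-1,2);d=np.c_[uv,np.ones(len(uv))]@np.linalg.inv(K).T@R;c=-R.T@t
    return (c+d*((z-c[2])/d[:,2])[:,None])[:,:2]
def rect(p,lo,hi,box,z):
    h=cv2.cvtColor(p["img"],cv2.COLOR_RGB2HSV);m=cv2.inRange(h,lo,hi);k=np.zeros_like(m);x0,y0,x1,y1=box;k[y0:y1,x0:x1]=m[y0:y1,x0:x1]
    cs=cv2.findContours(k,cv2.RETR_EXTERNAL,cv2.CHAIN_APPROX_NONE)[0];c=max(cs,key=cv2.contourArea).reshape(-1,2)
    w=bp(p,c,z);r=cv2.minAreaRect((w*1000).astype(np.float32));return [np.round(v,1) for v in (r[0],r[1],r[2])]
def st():
    s=bot.observe();print({k:np.round(s[k],3).tolist() for k in("clock","eef_pos","orientation","contact_force","moment","grip_width","grip_force")})
E
python3 - <<'E'
from h import *
p=cams.grab_frame("top")
R=cv2.Rodrigues(np.asarray(p["rvec"],float))[0];print("cam",-R.T@np.asarray(p["tvec"]).ravel())
print("level",rect(p,(5,120,80),(20,255,255),(270,210,410,290),.089))
print("mat",rect(p,(105,120,60),(125,255,255),(430,200,540,360),.004))
print("grip",rect(p,(0,150,80),(4,255,255),(120,250,200,320),.145),rect(p,(0,150,180),(4,255,255),(120,250,200,320),.145))
m=cv2.inRange(p["img"],(225,225,215),(255,255,255))
n,_,s,c=cv2.connectedComponentsWithStats(m)
for i in range(1,n):
    if 270<c[i][0]<405 and 200<c[i][1]<295 and s[i][4]>5: print("mark",c[i],s[i],bp(p,c[i],.065))
big=cv2.resize(p["img"][190:310,110:420],None,fx=2.58,fy=2.58,interpolation=2)
cv2.imwrite("pics/crop1.png",big[:,:,::-1])
E
```

```text
cam [0.44787073 0.01815521 1.08059438]
level [array([507.8, -29.3]), array([191.9,  40.9]), np.float64(80.9)]
mat [array([ 446. , -329.5]), array([138.7, 258.9]), np.float64(87.2)]
grip [array([437.8, 329.9]), array([33.3, 70.1]), np.float64(86.4)] [array([438.3, 335. ]), array([21.2, 66.6]), np.float64(85.3)]
mark [303.425 219.75 ] [302 212   4  16  40] [[0.56794614 0.05095605]]
mark [369.22222222 223.86111111] [368 216   3  16  36] [[ 0.56065965 -0.0794032 ]]
mark [300.65 270.05] [299 263   4  16  40] [[0.46853757 0.05546978]]
mark [366.72 276.36] [366 271   3  12  25] [[ 0.45695036 -0.0743133 ]]
```

View pics/crop1.png

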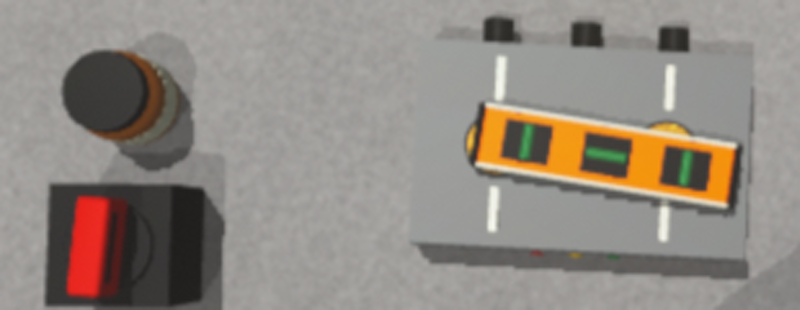

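Top view: the orange level lies on the grey box at (345,250) and is the one meant. The yellow look-alike is on the bare bench at (215,367), so I leave it. The red key grip is at (146,286) in the stand, and the mat is at (487,283).

Call:
jog_arm(
  steps=[0.0176,0.0288,-0.004,0,0,0.058,0.0176,0.0288,-0.004,0,0,0.058,0.0176,0.0288,-0.004,0,0,0.058,0.0176,0.0288,-0.004,0,0,0.058,0.0176,0.0288,-0.004,0,0,0.058,0.0176,0.0288,-0.004,0,0,0.058,0.0176,0.0288,-0.004,0,0,0.058,0.0176,0.0288,-0.004,0,0,0.058,0.0176,0.0288,-0.004,0,0,0.058,0.0176,0.0288,-0.004,0,0,0.058],
  fingers=1,
  grip_force=30,
)

```text
clock: 2.68
eef_pos: [0.3329, -0.3158, 0.1747]
orientation: [0.0, 0.914, 0.406, 0.0]
contact_force: [0.5, -0.9, -0.2]
grip_width: 1.001
grip_force: 0.0
```

Call:
jog_arm(
  steps=[0.0176,0.0288,-0.004,0,0,0.058,0.0176,0.0288,-0.004,0,0,0.058,0.0176,0.0288,-0.004,0,0,0.058,0.0176,0.0288,-0.004,0,0,0.058,0.0176,0.0288,-0.004,0,0,0.058,0.0176,0.0288,-0.004,0,0,0.058,0.0176,0.0288,-0.004,0,0,0.058,0.0176,0.0288,-0.004,0,0,0.058,0.0176,0.0288,-0.004,0,0,0.058,0,0,0,0,0,0],
)

```text
clock: 3.52
eef_pos: [0.4934, -0.054, 0.1384]
orientation: [0.0, 0.777, 0.629, 0.001]
contact_force: [0.1, 0.5, -0.3]
grip_width: 1.005
grip_force: 0.0
```

Call:
jog_arm(
  steps=[0.007,0.0125,0,0,0,0.025,0.007,0.0125,0,0,0,0.025,0,0,-0.01,0,0,0,0,0,-0.01,0,0,0,0,0,-0.01,0,0,0,0,0,-0.01,0,0,0,0,0,-0.01,0,0,0,0,0,-0.01,0,0,0,0,0,-0.008,0,0,0,0,0,0,0,0,0],
)

```text
clock: 4.35
eef_pos: [0.5034, -0.0331, 0.0687]
orientation: [-0.001, 0.763, 0.646, -0.001]
contact_force: [-0.2, -0.2, -0.1]
grip_width: 1.001
grip_force: 0.0
```

Call:
jog_arm(
  steps=[0,0,0,0,0,0,0,0,0,0,0,0,0,0,0,0,0,0,0,0,0,0,0,0,0,0,0,0,0,0,0,0,0,0,0,0,0,0,0,0,0,0,0,0,0,0,0,0,0,0,0,0,0,0,0,0,0,0,0,0],
  fingers=-1,
  grip_force=30,
)

```text
clock: 5.18
eef_pos: [0.5049, -0.0329, 0.0708]
orientation: [0.0, 0.763, 0.646, 0.0]
contact_force: [-0.5, 0.5, 4.6]
grip_width: 0.522
grip_force: 30.0
```

Call:
jog_arm(
  steps=[0,0,0.01,0,0,0,0,0,0.02,0,0,0,0,0,0.02,0,0,0,0,0,0.02,0,0,0,-0.0045,-0.0212,0,0,0,-0.104,-0.0045,-0.0212,0,0,0,-0.104,-0.0045,-0.0212,0,0,0,-0.104,-0.0045,-0.0212,0,0,0,-0.104,-0.0045,-0.0212,0,0,0,-0.104,-0.0045,-0.0212,0,0,0,-0.104],
)

```text
clock: 6.02
eef_pos: [0.477, -0.161, 0.1409]
orientation: [-0.0, 0.926, 0.378, -0.0]
contact_force: [0.0, 1.0, -2.9]
grip_width: 0.519
grip_force: 30.0
```

Call:
jog_arm(
  steps=[-0.0045,-0.0212,0,0,0,-0.104,-0.0045,-0.0212,0,0,0,-0.104,-0.0045,-0.0212,0,0,0,-0.104,-0.0045,-0.0212,0,0,0,-0.104,-0.0045,-0.0212,0,0,0,-0.104,-0.0045,-0.0212,0,0,0,-0.104,-0.0045,-0.0212,0,0,0,-0.104,-0.0045,-0.0212,0,0,0,-0.104,0,0,0,0,0,0,0,0,0,0,0,0],
)

```text
clock: 6.85
eef_pos: [0.4411, -0.3303, 0.1407]
orientation: [-0.0, 1.0, -0.026, -0.0]
contact_force: [-0.5, 0.1, -2.2]
grip_width: 0.518
grip_force: 30.0
```

```bash
python3 - <<'E'
from h import *
st()
p=cams.grab_frame("top")
m=cv2.inRange(p["img"],(215,215,205),(255,255,255))
n,_,s,c=cv2.connectedComponentsWithStats(m)
for i in range(1,n):
    if 270<c[i][0]<405 and 200<c[i][1]<295 and s[i][4]>5: print("mark",c[i],s[i],bp(p,c[i],.065))
h=cv2.cvtColor(p["img"],cv2.COLOR_RGB2HSV)
for b in((275,225,335,265),(340,225,400,275)): print("head",rect(p,(12,120,60),(30,255,255),b,.0642))
cv2.imwrite("pics/crop2.png",cv2.resize(p["img"][200:300,260:420],None,fx=5,fy=5,interpolation=2)[:,:,::-1])
cv2.imwrite("pics/top2.png",p["img"][:,:,::-1])
E
```

```text
{'clock': 6.85, 'eef_pos': [0.441, -0.33, 0.141], 'orientation': [-0.0, 1.0, -0.026, -0.0], 'contact_force': [-0.476, 0.056, -2.225], 'moment': [0.129, 0.045, -0.026], 'grip_width': 0.518, 'grip_force': 29.99}
mark [303.44642857 219.91071429] [302 212   4  17  56] [[0.56762623 0.05091064]]
mark [369.0212766  223.65957447] [368 216   3  16  47] [[ 0.56105846 -0.07900546]]
mark [300.57142857 270.6122449 ] [299 262   4  18  49] [[0.46743535 0.05561309]]
mark [367.0625 273.5625] [367 267   2  15  16] [[ 0.46243291 -0.07499346]]
head [array([516.9,  53.3]), array([45.5, 43.4]), np.float64(0.4)]
head [array([510.9, -77. ]), array([43.5, 43.6]), np.float64(0.4)]
```

View pics/crop2.png

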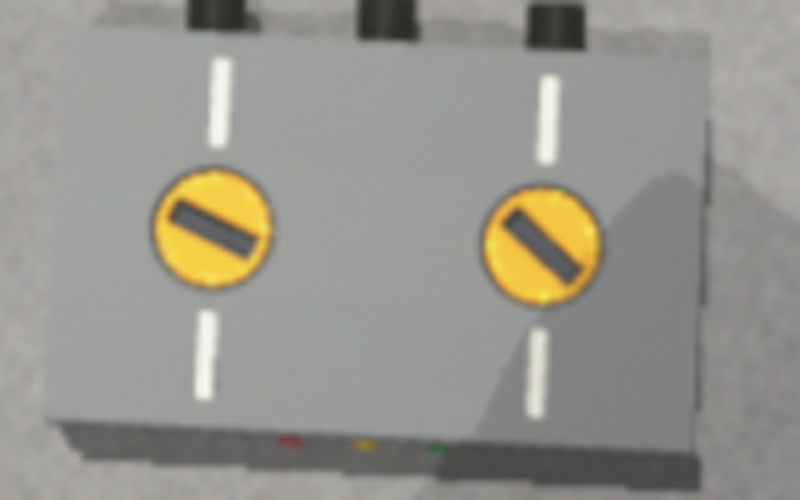

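Both screws are partly turned. In world angles the left slot is at about 63° and the right at about 48°. Next I lower the level onto the mat.

Call:
jog_arm(
  steps=[0.002,0.001,-0.024,0,0,0,0,0,-0.024,0,0,0,0,0,-0.024,0,0,0,0,0,-0.024,0,0,0,0,0,-0.016,0,0,0,0,0,-0.008,0,0,0,0,0,-0.004,0,0,0,0,0,-0.003,0,0,0,0,0,-0.002,0,0,0,0,0,0,0,0,0],
)

```text
clock: 7.73
eef_pos: [0.4442, -0.3289, 0.0122]
orientation: [0.0, 1.0, -0.025, 0.0]
contact_force: [0.3, -0.7, -2.8]
grip_width: 0.516
grip_force: 30.0
```

```bash
python3 - <<'E'
from h import *
st()
p={"img":cv2.imread("pics/top2.png")[:,:,::-1].copy()}
q=cams.grab_frame("top")
h=cv2.cvtColor(q["img"],cv2.COLOR_RGB2HSV)
for u,v in((302.2,245.5),(368.5,248.9)):
    yy,xx=np.mgrid[0:480,0:640];d=np.hypot(xx-u,yy-v)<10.2
    m=d*np.clip(170.-h[:,:,1].astype(float),0,80)
    w=bp(q,np.c_[xx.ravel(),yy.ravel()],.0642);i=m.ravel()>0;w=w[i];k=m.ravel()[i]
    c=(w*k[:,None]).sum(0)/k.sum();C=((w-c)*k[:,None]).T@(w-c)/k.sum();e,V=np.linalg.eigh(C)
    print(np.round(c,4),np.degrees(np.arctan(V[1,1]/V[0,1])),np.sqrt(e*12))
E
```

```text
{'clock': 7.733, 'eef_pos': [0.444, -0.329, 0.012], 'orientation': [0.0, 1.0, -0.025, 0.0], 'contact_force': [0.269, -0.708, -2.787], 'moment': [0.01, -0.013, -0.018], 'grip_width': 0.516, 'grip_force': 29.99}
[0.5167 0.0527] 63.87928808294856 [0.01029839 0.03519925]
[ 0.5109 -0.0767] 46.690832607265996 [0.00969437 0.03494338]
```

Call:
jog_arm(
  steps=[0,0,-0.001,0,0,0,0,0,-0.001,0,0,0,0,0,-0.0005,0,0,0,0,0,0,0,0,0,0,0,0,0,0,0,0,0,0,0,0,0,0,0,0,0,0,0,0,0,0,0,0,0,0,0,0,0,0,0,0,0,0,0,0,0],
)

```text
clock: 8.62
eef_pos: [0.444, -0.329, 0.0098]
orientation: [0.0, 1.0, -0.026, 0.0]
contact_force: [-1.6, 1.1, 5.7]
grip_width: 0.522
grip_force: 30.0
```

Call:
jog_arm(
  steps=[0,0,0,0,0,0,0,0,0,0,0,0,0,0,0,0,0,0,0,0,0,0,0,0,0,0,0,0,0,0,0,0,0.02,0,0,0,0,0,0.03,0,0,0,0,0,0.04,0,0,0,0,0,0.04,0,0,0,0,0,0.04,0,0,0],
  fingers=1,
)

```text
clock: 9.45
eef_pos: [0.4433, -0.3284, 0.1806]
orientation: [-0.0, 1.0, -0.026, -0.0]
contact_force: [0.5, -0.4, 0.2]
grip_width: 1.001
grip_force: 0.0
```

Call:
jog_arm(
  steps=[0,0.0333,0.004,0,0,0,0,0.0333,0.004,0,0,0,0,0.0333,0.004,0,0,0,0,0.0333,0.004,0,0,0,0,0.0333,0.004,0,0,0,0,0.0333,0,0,0,0,0,0.0333,0,0,0,0,0,0.0333,0,0,0,0,0,0.0333,0,0,0,0,0,0.0333,0,0,0,0],
)

```text
clock: 10.28
eef_pos: [0.4434, 0.0058, 0.1992]
orientation: [-0.0, 1.0, -0.026, 0.0]
contact_force: [0.7, -0.2, 0.1]
grip_width: 1.001
grip_force: 0.0
```

Call:
jog_arm(
  steps=[0,0.0333,0,0,0,0,0,0.0333,0,0,0,0,0,0.0333,0,0,0,0,0,0.0333,0,0,0,0,0,0.0333,0,0,0,0,0,0.0333,0,0,0,0,0,0.0333,0,0,0,0,0,0.0333,0,0,0,0,0,0.0333,0,0,0,0,0,0.0333,0,0,0,0],
)

```text
clock: 11.12
eef_pos: [0.4433, 0.3389, 0.199]
orientation: [0.0, 1.0, -0.025, 0.0]
contact_force: [0.5, 0.2, 0.9]
grip_width: 1.001
grip_force: 0.0
```

```bash
python3 - <<'E'
from h import *
st()
p=cams.grab_frame("wrist");t=cams.grab_frame("top")
st()
print("level",rect(t,(5,120,80),(20,255,255),(440,200,540,360),.028))
for lo in(80,120,160,200): print("grip",rect(p,(0,150,lo),(4,255,255),(0,0,640,480),.145))
a=p["img"]
cv2.imwrite("pics/w1.png",np.hstack([cv2.resize(a,(400,300)),cv2.resize(t["img"],(400,300))])[:,:,::-1])
E
```

```text
{'clock': 11.117, 'eef_pos': [0.443, 0.339, 0.199], 'orientation': [0.0, 1.0, -0.025, 0.0], 'contact_force': [0.53, 0.179, 0.913], 'moment': [0.028, 0.013, -0.026], 'grip_width': 1.001, 'grip_force': 0.0}
{'clock': 11.217, 'eef_pos': [0.444, 0.341, 0.199], 'orientation': [-0.001, 1.0, -0.024, 0.0], 'contact_force': [-0.057, -0.63, 0.388], 'moment': [0.034, 0.034, -0.007], 'grip_width': 0.998, 'grip_force': 0.0}
level [array([ 450.5, -331. ]), array([ 41. , 191.3]), np.float64(87.3)]
grip [array([440.2, 336.4]), array([23.6, 73.3]), np.float64(85.3)]
grip [array([437.9, 336.6]), array([22.8, 67.9]), np.float64(85.6)]
grip [array([448.9, 335.8]), array([21.8, 43.4]), np.float64(85.5)]
grip [array([447.6, 336.2]), array([19.4, 39.6]), np.float64(85.2)]
```

View pics/w1.png

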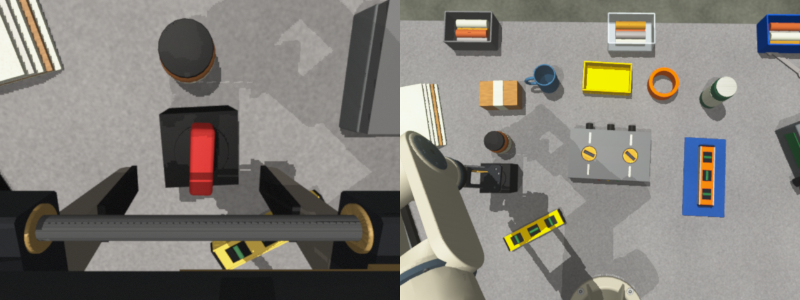

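The left half (wrist) shows the red grip at about (200,158), between the open fingers. The right half (top) shows the level lying inside the mat at about (707,176). Now I grasp the key.

Call:
jog_arm(
  steps=[-0.0035,-0.003,0,0,0,-0.03,0,0,-0.015,0,0,0,0,0,-0.015,0,0,0,0,0,-0.015,0,0,0,0,0,-0.015,0,0,0,0,0,-0.012,0,0,0,0,0,-0.01,0,0,0,0,0,-0.007,0,0,0,0,0,-0.004,0,0,0,0,0,0,0,0,0],
)

```text
clock: 12.05
eef_pos: [0.44, 0.3339, 0.1054]
orientation: [0.0, 0.999, -0.041, -0.0]
contact_force: [0.2, 0.2, 0.1]
grip_width: 1.003
grip_force: 0.0
```

Call:
jog_arm(
  steps=[0,0,0,0,0,0,0,0,0,0,0,0,0,0,0,0,0,0,0,0,0,0,0,0,0,0,0,0,0,0,0,0,0,0,0,0,0,0,0,0,0,0,0,0,0,0,0,0,0,0,0,0,0,0,0,0,0,0,0,0],
  fingers=-1,
  grip_force=55,
)

```text
clock: 12.88
eef_pos: [0.4402, 0.3343, 0.1061]
orientation: [-0.0, 0.999, -0.041, 0.0]
contact_force: [-0.4, 1.2, 0.8]
grip_width: 0.299
grip_force: 1.4
```

Call:
jog_arm(
  steps=[0,0,0,0,0,0,0,0,0,0,0,0,0,0,0,0,0,0,0,0,0,0,0,0,0,0,0.01,0,0,0,0,0,0.02,0,0,0,0,0,0.02,0,0,0,0,0,0.025,0,0,0,0,0,0.025,0,0,0,0,0,0,0,0,0],
)

```text
clock: 13.72
eef_pos: [0.4423, 0.3357, 0.2114]
orientation: [-0.002, 0.999, -0.041, 0.003]
contact_force: [1.5, -0.4, -1.3]
grip_width: 0.256
grip_force: 55.0
```

Call:
jog_arm(
  steps=[0.0054,-0.0202,0,0,0,0.0854,0.0054,-0.0202,0,0,0,0.0854,0.0054,-0.0202,0,0,0,0.0854,0.0054,-0.0202,0,0,0,0.0854,0.0054,-0.0202,0,0,0,0.0854,0.0054,-0.0202,0,0,0,0.0854,0.0054,-0.0202,0,0,0,0.0854,0.0054,-0.0202,0,0,0,0.0854,0.0054,-0.0202,0,0,0,0.0854,0.0054,-0.0202,0,0,0,0.0854],
)

```text
clock: 14.55
eef_pos: [0.4938, 0.1311, 0.2057]
orientation: [-0.0, 0.925, 0.379, -0.0]
contact_force: [0.5, 0.4, -2.2]
grip_width: 0.259
grip_force: 55.0
```

Call:
jog_arm(
  steps=[0.0054,-0.0202,0,0,0,0.0854,0.0054,-0.0202,0,0,0,0.0854,0.0054,-0.0202,0,0,0,0.0854,0.0054,-0.0202,0,0,0,0.0854,0,0,-0.01,0,0,0,0,0,-0.01,0,0,0,0,0,-0.01,0,0,0,0,0,0,0,0,0,0,0,0,0,0,0,0,0,0,0,0,0],
)

```text
clock: 15.38
eef_pos: [0.5156, 0.0521, 0.1759]
orientation: [-0.0, 0.849, 0.529, -0.0]
contact_force: [-0.5, -1.2, -1.4]
grip_width: 0.259
grip_force: 55.0
```

```bash
python3 - <<'E'
from h import *
st()
p=cams.grab_frame("wrist");t=cams.grab_frame("scene");u=cams.grab_frame("top")
for q in(p,t,u):
  for l in("key_tip","key","head_left"):print(l,[(np.round(d["position"],4).tolist(),round(d["score"],2)) for d in cams.tip_of(q,l)[:2]])
st()
v=cv2.resize(t["img"][170:320,220:400],(400,333),interpolation=2)
a=cv2.resize(p["img"],(400,333))
cv2.imwrite("pics/w2.png",np.hstack([a,v])[:,:,::-1])
E
```

```text
{'clock': 15.383, 'eef_pos': [0.516, 0.052, 0.176], 'orientation': [-0.0, 0.849, 0.529, -0.0], 'contact_force': [-0.453, -1.213, -1.418], 'moment': [-0.045, -0.028, 0.03], 'grip_width': 0.259, 'grip_force': 54.999}
key_tip []
key [([0.5154, 0.0496, 0.1654], 0.56)]
head_left [([0.5169, 0.0512, 0.0479], 0.89)]
key_tip [([0.5145, 0.0474, 0.0855], 0.56), ([0.5485, -0.3366, 0.0176], 0.47)]
key [([0.5162, 0.0502, 0.1662], 0.61)]
head_left [([0.5151, 0.0537, 0.0494], 0.67)]
key_tip []
key []
head_left []
{'clock': 15.983, 'eef_pos': [0.516, 0.051, 0.176], 'orientation': [0.0, 0.849, 0.529, 0.0], 'contact_force': [0.316, -0.275, -0.34], 'moment': [0.034, -0.059, -0.011], 'grip_width': 0.257, 'grip_force': 54.999}
```

View pics/w2.png

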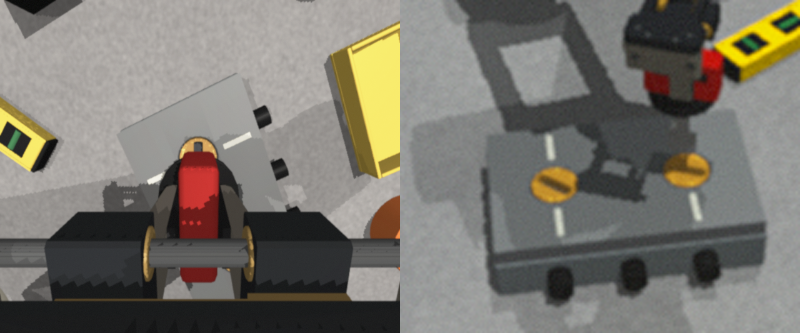

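```bash
python3 - <<'E'
from h import *
t=cams.grab_frame("scene")
pj=lambda X:cv2.projectPoints(np.array(X,float),np.asarray(t["rvec"],float),np.asarray(t["tvec"],float),np.asarray(t["intrinsics"],float),None)[0][:,0]
print(pj([[.516,.051,.165],[.516,.051,.089],[.5167,.0529,.0642]]))
cv2.imwrite("pics/w3.png",cv2.resize(t["img"][185:265,300:380],None,fx=7,fy=7,interpolation=2)[:,:,::-1])
E
```

```text
[[348.44819647 212.1236503 ]
 [347.86510946 238.14254458]
 [348.60753408 246.18377405]]
```

View pics/w3.png

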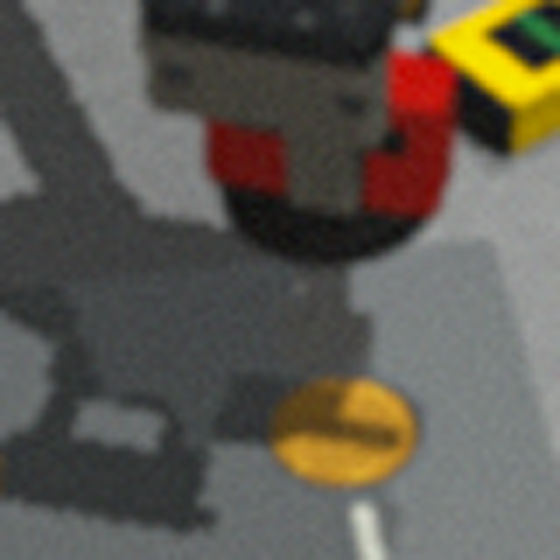

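The zoomed view shows the blade hanging just above the left head (yellow disc at crop (343,430)), in line with the slot. Now I lower it in.

Call:
jog_arm(
  steps=[0.001,0.0015,-0.006,0,0,0,0,0,-0.006,0,0,0,0,0,-0.006,0,0,0,0,0,-0.004,0,0,0,0,0,-0.003,0,0,0,0,0,-0.002,0,0,0,0,0,-0.002,0,0,0,0,0,-0.002,0,0,0,0,0,0,0,0,0,0,0,0,0,0,0],
)

```text
clock: 16.87
eef_pos: [0.5168, 0.0529, 0.1451]
orientation: [0.0, 0.849, 0.529, -0.0]
contact_force: [0.7, 0.4, -2.3]
grip_width: 0.259
grip_force: 55.0
```

Call:
jog_arm(
  steps=[0,0,-0.002,0,0,0,0,0,-0.0015,0,0,0,0,0,0,0,0,-0.08,0,0,0,0,0,-0.08,0,0,0,0,0,-0.08,0,0,0,0,0,-0.08,0,0,0,0,0,-0.08,0,0,0,0,0,-0.08,0,0,0,0,0,0,0,0,0,0,0,0],
)

```text
clock: 17.7
eef_pos: [0.5164, 0.0531, 0.1414]
orientation: [-0.0, 0.95, 0.313, -0.0]
contact_force: [-1.7, 1.3, -1.6]
grip_width: 0.258
grip_force: 55.0
```

```bash
python3 -c "
from h import *
st()"
```

```text
{'clock': 17.7, 'eef_pos': [0.516, 0.053, 0.141], 'orientation': [-0.0, 0.95, 0.313, -0.0], 'contact_force': [-1.704, 1.3, -1.64], 'moment': [0.386, 0.392, 0.044], 'grip_width': 0.258, 'grip_force': 55.0}
```

Call:
jog_arm(
  steps=[0,0,0,0,0,-0.09,0,0,0,0,0,-0.09,0,0,0,0,0,-0.09,0,0,0,0,0,-0.09,0,0,0,0,0,-0.09,0,0,0,0,0,-0.09,0,0,0,0,0,-0.09,0,0,0,0,0,-0.09,0,0,0,0,0,-0.09,0,0,0,0,0,0],
)

```text
clock: 18.53
eef_pos: [0.5161, 0.0532, 0.1414]
orientation: [-0.0, 0.996, -0.088, -0.001]
contact_force: [-2.4, 1.9, -0.9]
grip_width: 0.257
grip_force: 55.0
```

```bash
python3 -c "
from h import *
st()"
```

```text
{'clock': 18.533, 'eef_pos': [0.516, 0.053, 0.141], 'orientation': [-0.0, 0.996, -0.088, -0.001], 'contact_force': [-2.442, 1.895, -0.897], 'moment': [0.735, 0.633, 0.048], 'grip_width': 0.257, 'grip_force': 55.001}
```

Call:
jog_arm(
  steps=[0,0,0,0,0,-0.02,0,0,0,0,0,-0.02,0,0,0,0,0,-0.02,0,0,0,0,0,-0.02,0,0,0,0,0,0,0,0,0,0,0,0,0,0,0,0,0,0,0,0,0,0,0,0,0,0,0,0,0,0,0,0,0,0,0,0],
)

```text
clock: 19.37
eef_pos: [0.5163, 0.0532, 0.1414]
orientation: [-0.0, 0.992, -0.127, -0.001]
contact_force: [-3.8, 3.2, -1.7]
grip_width: 0.255
grip_force: 55.0
```

```bash
python3 -c "
from h import *
st()"
```

```text
{'clock': 19.367, 'eef_pos': [0.516, 0.053, 0.141], 'orientation': [-0.0, 0.992, -0.127, -0.001], 'contact_force': [-3.824, 3.234, -1.748], 'moment': [0.958, 1.079, 0.045], 'grip_width': 0.255, 'grip_force': 55.0}
```

```bash
python3 - <<'E'
from h import *
p=cams.grab_frame("wrist");t=cams.grab_frame("scene")
pj=lambda t,X:cv2.projectPoints(np.array(X,float),np.asarray(t["rvec"],float),np.asarray(t["tvec"],float),np.asarray(t["intrinsics"],float),None)[0][:,0]
P=[[.5167,.0529,.0642]]
c=pj(p,P)[0];d=pj(t,P)[0];print(c,d)
def cr(q,c,r):
    m=cv2.getRectSubPix(q["img"],(2*r,2*r),(float(c[0]),float(c[1])));return cv2.resize(m,(400,400),interpolation=2)
cv2.imwrite("pics/w4.png",np.hstack([cr(p,c,60),cr(t,(d[0],d[1]-15),35)])[:,:,::-1])
E
```

```text
[317.80111848 240.85311685] [348.60753408 246.18377405]
```

View pics/w4.png

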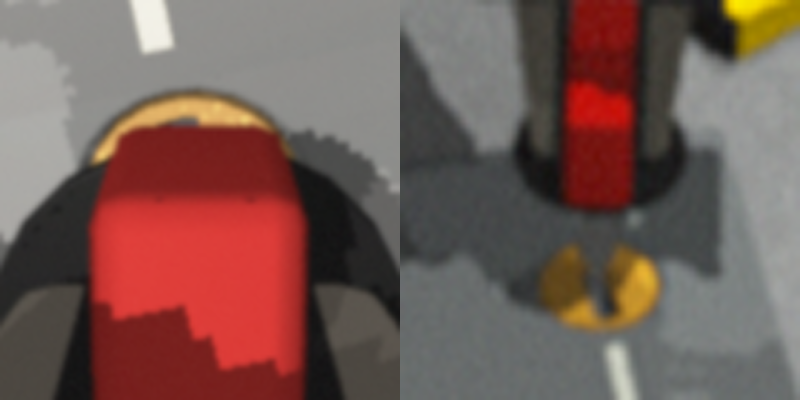

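The slot is now nearly in line with the marks: its end is at (185,122) in the left view, and the mark line predicts about 177. A few degrees remain, so I continue to the stop.

Call:
jog_arm(
  steps=[0,0,0,0,0,-0.02,0,0,0,0,0,-0.02,0,0,0,0,0,-0.02,0,0,0,0,0,0,0,0,0,0,0,0,0,0,0,0,0,0,0,0,0,0,0,0,0,0,0,0,0,0,0,0,0,0,0,0,0,0,0,0,0,0],
)

```text
clock: 20.3
eef_pos: [0.5162, 0.0531, 0.1414]
orientation: [-0.0, 0.988, -0.157, -0.001]
contact_force: [-5.1, 3.2, -1.0]
grip_width: 0.254
grip_force: 55.0
```

```bash
python3 -c "
from h import *
st()"
```

```text
{'clock': 20.3, 'eef_pos': [0.516, 0.053, 0.141], 'orientation': [-0.0, 0.988, -0.157, -0.001], 'contact_force': [-5.096, 3.245, -0.969], 'moment': [0.991, 1.072, 0.109], 'grip_width': 0.254, 'grip_force': 55.003}
```

Call:
jog_arm(
  steps=[0,0,0,0,0,-0.02,0,0,0,0,0,-0.02,0,0,0,0,0,0,0,0,0,0,0,0,0,0,0,0,0,0,0,0,0,0,0,0,0,0,0,0,0,0,0,0,0,0,0,0,0,0,0,0,0,0,0,0,0,0,0,0],
)

```text
clock: 21.13
eef_pos: [0.5162, 0.0531, 0.1414]
orientation: [0.0, 0.984, -0.176, -0.001]
contact_force: [-4.2, 3.9, -0.6]
grip_width: 0.26
grip_force: 55.0
```

```bash
python3 -c "
from h import *
st()"
```

```text
{'clock': 21.133, 'eef_pos': [0.516, 0.053, 0.141], 'orientation': [0.0, 0.984, -0.176, -0.001], 'contact_force': [-4.174, 3.89, -0.565], 'moment': [0.918, 1.152, 0.468], 'grip_width': 0.26, 'grip_force': 55.028}
```

Moment about z jumped to 0.47 N m, so the left screw is against its stop. Back the key off to the free angle and check the side forces.

Call:
jog_arm(
  steps=[0,0,0,0,0,0.05,0,0,0,0,0,0.05,0,0,0,0,0,0.06,0,0,0,0,0,0.06,0,0,0,0,0,0.06,0,0,0,0,0,0,0,0,0,0,0,0,0,0,0,0,0,0,0,0,0,0,0,0,0,0,0,0,0,0],
)

```text
clock: 21.97
eef_pos: [0.517, 0.0529, 0.1416]
orientation: [0.0, 0.999, -0.038, 0.0]
contact_force: [0.2, 0.6, -2.3]
grip_width: 0.259
grip_force: 55.0
```

```bash
python3 -c "
from h import *
st()"
```

```text
{'clock': 21.967, 'eef_pos': [0.517, 0.053, 0.142], 'orientation': [0.0, 0.999, -0.038, 0.0], 'contact_force': [0.237, 0.613, -2.282], 'moment': [0.065, -0.001, -0.019], 'grip_width': 0.259, 'grip_force': 54.999}
```

Call:
jog_arm(
  steps=[0,0,0.005,0,0,0,0,0,0.01,0,0,0,0,0,0.012,0,0,0,0,0,0.01,0,0,0,0,0,0,0,0,0,-0.0007,-0.0162,0,0,0,0.1115,-0.0007,-0.0162,0,0,0,0.1115,-0.0007,-0.0162,0,0,0,0.1115,-0.0007,-0.0162,0,0,0,0.1115,-0.0007,-0.0162,0,0,0,0.1115],
)

```text
clock: 22.8
eef_pos: [0.5132, -0.0287, 0.1787]
orientation: [0.0, 0.97, 0.241, 0.0]
contact_force: [0.7, 0.2, -2.4]
grip_width: 0.258
grip_force: 55.0
```

Call:
jog_arm(
  steps=[-0.0007,-0.0162,0,0,0,0.1115,-0.0007,-0.0162,0,0,0,0.1115,-0.0007,-0.0162,0,0,0,0.1115,0,0,0,0,0,0,0,0,0,0,0,0,0,0,-0.01,0,0,0,0,0,-0.005,0,0,0,0,0,0,0,0,0,0,0,0,0,0,0,0,0,0,0,0,0],
)

```text
clock: 23.63
eef_pos: [0.5112, -0.0762, 0.1634]
orientation: [-0.0, 0.918, 0.397, -0.0]
contact_force: [0.8, 0.4, -2.2]
grip_width: 0.26
grip_force: 55.0
```

```bash
python3 - <<'E'
from h import *
st()
t=cams.grab_frame("scene")
pj=lambda t,X:cv2.projectPoints(np.array(X,float),np.asarray(t["rvec"],float),np.asarray(t["tvec"],float),np.asarray(t["intrinsics"],float),None)[0][:,0]
def cr(q,X,r):
    d=pj(q,[X])[0];m=cv2.getRectSubPix(q["img"],(2*r,2*r),(float(d[0]),float(d[1])));return cv2.resize(m,(400,400),interpolation=2)
cv2.imwrite("pics/w5.png",np.hstack([cr(t,(.517,.053,.065),35),cr(t,(.511,-.077,.1),40)])[:,:,::-1])
E
```

```text
{'clock': 23.633, 'eef_pos': [0.511, -0.076, 0.163], 'orientation': [-0.0, 0.918, 0.397, -0.0], 'contact_force': [0.797, 0.38, -2.229], 'moment': [-0.014, 0.008, -0.025], 'grip_width': 0.26, 'grip_force': 54.999}
```

View pics/w5.png

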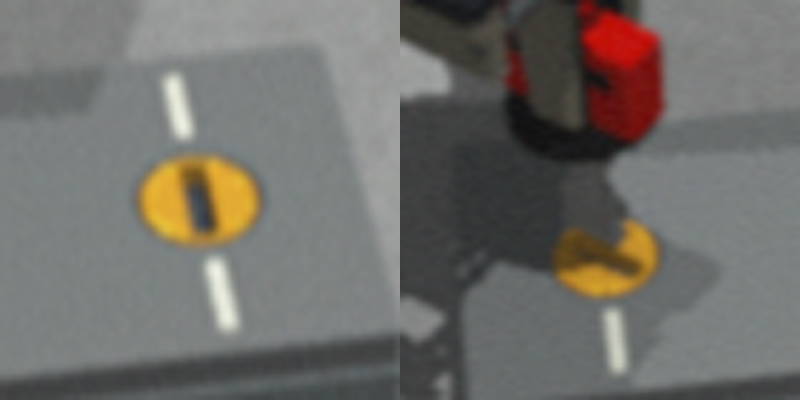

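In the left crop the slot (200,200) lies on the line of the marks, so that screw is home. In the right crop the blade hangs over the right head (605,260) along its slot. Now I insert it.

Call:
jog_arm(
  steps=[0,-0.0005,-0.006,0,0,0,0,0,-0.004,0,0,0,0,0,-0.003,0,0,0,0,0,-0.002,0,0,0,0,0,-0.002,0,0,0,0,0,-0.002,0,0,0,0,0,-0.002,0,0,0,0,0,-0.001,0,0,0,0,0,0,0,0,0,0,0,0,0,0,0],
)

```text
clock: 24.52
eef_pos: [0.5112, -0.0772, 0.1416]
orientation: [0.0, 0.918, 0.397, 0.0]
contact_force: [-0.0, -0.0, -1.1]
grip_width: 0.261
grip_force: 55.0
```

Call:
jog_arm(
  steps=[0,0,0,0,0,-0.09,0,0,0,0,0,-0.09,0,0,0,0,0,-0.09,0,0,0,0,0,-0.09,0,0,0,0,0,-0.09,0,0,0,0,0,-0.09,0,0,0,0,0,-0.09,0,0,0,0,0,-0.09,0,0,0,0,0,-0.09,0,0,0,0,0,-0.09],
)

```text
clock: 25.35
eef_pos: [0.5105, -0.0766, 0.1416]
orientation: [-0.0, 0.999, -0.044, -0.001]
contact_force: [-1.8, 2.2, 0.5]
grip_width: 0.259
grip_force: 55.0
```

Call:
jog_arm(
  steps=[0,0,0,0,0,-0.03,0,0,0,0,0,-0.03,0,0,0,0,0,-0.03,0,0,0,0,0,-0.03,0,0,0,0,0,0,0,0,0,0,0,0,0,0,0,0,0,0,0,0,0,0,0,0,0,0,0,0,0,0,0,0,0,0,0,0],
)

```text
clock: 26.18
eef_pos: [0.5108, -0.0768, 0.1415]
orientation: [-0.0, 0.995, -0.102, -0.0]
contact_force: [-3.3, 3.8, -0.2]
grip_width: 0.259
grip_force: 55.0
```

```bash
python3 -c "
from h import *
st()"
```

```text
{'clock': 26.183, 'eef_pos': [0.511, -0.077, 0.141], 'orientation': [-0.0, 0.995, -0.102, -0.0], 'contact_force': [-3.326, 3.806, -0.191], 'moment': [1.196, 0.861, 0.06], 'grip_width': 0.259, 'grip_force': 55.002}
```

Yaw is −11.7°; by the left screw, the stop should come near −19°.

Call:
jog_arm(
  steps=[0,0,0,0,0,-0.02,0,0,0,0,0,-0.02,0,0,0,0,0,-0.02,0,0,0,0,0,-0.02,0,0,0,0,0,-0.02,0,0,0,0,0,0,0,0,0,0,0,0,0,0,0,0,0,0,0,0,0,0,0,0,0,0,0,0,0,0],
)

```text
clock: 27.02
eef_pos: [0.5107, -0.0768, 0.1415]
orientation: [-0.0, 0.989, -0.151, -0.001]
contact_force: [-3.0, 4.0, 1.7]
grip_width: 0.257
grip_force: 55.0
```

```bash
python3 -c "
from h import *
st()"
```

```text
{'clock': 27.017, 'eef_pos': [0.511, -0.077, 0.141], 'orientation': [-0.0, 0.989, -0.151, -0.001], 'contact_force': [-2.957, 4.045, 1.671], 'moment': [1.111, 0.912, 0.089], 'grip_width': 0.257, 'grip_force': 55.002}
```

Call:
jog_arm(
  steps=[0,0,0,0,0,-0.02,0,0,0,0,0,-0.02,0,0,0,0,0,0,0,0,0,0,0,0,0,0,0,0,0,0,0,0,0,0,0,0,0,0,0,0,0,0,0,0,0,0,0,0,0,0,0,0,0,0,0,0,0,0,0,0],
)

```text
clock: 27.85
eef_pos: [0.5106, -0.0768, 0.1415]
orientation: [-0.0, 0.985, -0.171, -0.001]
contact_force: [-3.2, 3.6, 0.8]
grip_width: 0.258
grip_force: 55.0
```

```bash
python3 -c "
from h import *
st()"
```

```text
{'clock': 27.85, 'eef_pos': [0.511, -0.077, 0.141], 'orientation': [-0.0, 0.985, -0.171, -0.001], 'contact_force': [-3.244, 3.639, 0.791], 'moment': [1.142, 0.987, 0.315], 'grip_width': 0.258, 'grip_force': 55.018}
```

Call:
jog_arm(
  steps=[0,0,0,0,0,-0.012,0,0,0,0,0,0,0,0,0,0,0,0.05,0,0,0,0,0,0.06,0,0,0,0,0,0.06,0,0,0,0,0,0.06,0,0,0,0,0,0.05,0,0,0,0,0,0,0,0,0,0,0,0,0,0,0.003,0,0,0],
)

```text
clock: 28.68
eef_pos: [0.5113, -0.0774, 0.1443]
orientation: [0.0, 0.999, -0.039, -0.0]
contact_force: [-0.5, -1.1, -2.0]
grip_width: 0.258
grip_force: 55.0
```

Call:
jog_arm(
  steps=[0,0,0.005,0,0,0,0,0,0.01,0,0,0,0,0,0.015,0,0,0,0,0,0.02,0,0,0,0,0,0.02,0,0,0,-0.0036,0.0207,0,0,0,0,-0.0036,0.0207,0,0,0,0,-0.0036,0.0207,0,0,0,0,-0.0036,0.0207,0,0,0,0,-0.0036,0.0207,0,0,0,0],
)

```text
clock: 29.52
eef_pos: [0.4933, 0.0272, 0.2158]
orientation: [-0.0, 0.999, -0.038, 0.001]
contact_force: [0.5, 0.2, -1.8]
grip_width: 0.26
grip_force: 55.0
```

Call:
jog_arm(
  steps=[-0.0036,0.0207,0,0,0,0,-0.0036,0.0207,0,0,0,0,-0.0036,0.0207,0,0,0,0,-0.0036,0.0207,0,0,0,0,-0.0036,0.0207,0,0,0,0,-0.0036,0.0207,0,0,0,0,-0.0036,0.0207,0,0,0,0,-0.0036,0.0207,0,0,0,0,-0.0036,0.0207,0,0,0,0,0,0,0,0,0,0],
)

```text
clock: 30.35
eef_pos: [0.4607, 0.2156, 0.2157]
orientation: [-0.001, 0.999, -0.037, 0.001]
contact_force: [-0.1, -0.8, -1.5]
grip_width: 0.261
grip_force: 55.0
```

```bash
python3 - <<'E'
from h import *
q=cams.grab_frame("top")
h=cv2.cvtColor(q["img"],cv2.COLOR_RGB2HSV)
for u,v in((302.2,245.5),(368.5,248.9)):
    yy,xx=np.mgrid[0:480,0:640];d=np.hypot(xx-u,yy-v)<10.2
    m=d*np.clip(170.-h[:,:,1].astype(float),0,80)
    w=bp(q,np.c_[xx.ravel(),yy.ravel()],.0642);i=m.ravel()>0;w=w[i];k=m.ravel()[i]
    c=(w*k[:,None]).sum(0)/k.sum();C=((w-c)*k[:,None]).T@(w-c)/k.sum();e,V=np.linalg.eigh(C)
    print(np.round(c,4),np.degrees(np.arctan(V[1,1]/V[0,1])),np.sqrt(e*12))
E
```

```text
[0.5164 0.0527] -2.9558152072110557 [0.0094466  0.03522645]
[ 0.5111 -0.0769] -1.7994069621577913 [0.00948562 0.03454576]
```

Call:
jog_arm(
  steps=[-0.0034,0.02,0,0,0,0,-0.0034,0.02,0,0,0,0,-0.0034,0.02,0,0,0,0,-0.0034,0.02,0,0,0,0,-0.0034,0.02,0,0,0,0,-0.0034,0.02,0,0,0,0,0,0,0,0,0,0,0,0,0,0,0,0,0,0,0,0,0,0,0,0,0,0,0,0],
)

```text
clock: 31.23
eef_pos: [0.4407, 0.3315, 0.2147]
orientation: [0.0, 0.999, -0.038, 0.0]
contact_force: [-0.2, 0.5, -1.0]
grip_width: 0.258
grip_force: 55.0
```

Both slots are along the marks, within about 1°. Next I lower the key into the stand.

Call:
jog_arm(
  steps=[-0.0005,0.0035,-0.015,0,0,0,0,0,-0.01,0,0,0,0,0,-0.01,0,0,0,0,0,-0.008,0,0,0,0,0,-0.008,0,0,0,0,0,-0.008,0,0,0,0,0,-0.01,0,0,0,0,0,-0.01,0,0,0,0,0,-0.01,0,0,0,0,0,-0.008,0,0,0],
)

```text
clock: 32.07
eef_pos: [0.4396, 0.336, 0.1163]
orientation: [0.0, 0.999, -0.038, -0.0]
contact_force: [0.5, 0.0, -2.2]
grip_width: 0.263
grip_force: 55.0
```

Call:
jog_arm(
  steps=[0,0,-0.004,0,0,0,0,0,-0.003,0,0,0,0,0,-0.002,0,0,0,0,0,0,0,0,0,0,0,0,0,0,0,0,0,0,0,0,0,0,0,0,0,0,0,0,0,0,0,0,0,0,0,0,0,0,0,0,0,0,0,0,0],
)

```text
clock: 32.9
eef_pos: [0.44, 0.3362, 0.1087]
orientation: [-0.0, 0.999, -0.038, 0.0]
contact_force: [0.6, -1.1, -1.8]
grip_width: 0.258
grip_force: 55.0
```

Call:
jog_arm(
  steps=[0,0,-0.001,0,0,0,0,0,-0.001,0,0,0,0,0,-0.0005,0,0,0,0,0,0,0,0,0,0,0,0,0,0,0,0,0,0,0,0,0,0,0,0,0,0,0,0,0,0,0,0,0,0,0,0,0,0,0,0,0,0,0,0,0],
)

```text
clock: 33.73
eef_pos: [0.4399, 0.3361, 0.1061]
orientation: [0.0, 0.999, -0.038, -0.0]
contact_force: [-0.6, -1.1, 0.3]
grip_width: 0.257
grip_force: 55.0
```

Call:
jog_arm(
  steps=[0,0,-0.0005,0,0,0,0,0,0,0,0,0,0,0,0,0,0,0,0,0,0,0,0,0,0,0,0,0,0,0,0,0,0,0,0,0,0,0,0,0,0,0,0,0,0,0,0,0,0,0,0,0,0,0,0,0,0,0,0,0],
)

```text
clock: 34.57
eef_pos: [0.4399, 0.3361, 0.1061]
orientation: [-0.0, 0.999, -0.038, 0.0]
contact_force: [-2.7, -2.5, 6.7]
grip_width: 0.256
grip_force: 55.0
```

The collar is resting on the stand (+6.7 N). Release and rise.

Call:
jog_arm(
  steps=[0,0,0,0,0,0,0,0,0,0,0,0,0,0,0,0,0,0,0,0,0,0,0,0,0,0,0,0,0,0,0,0,0,0,0,0,0,0,0,0,0,0,0,0,0.01,0,0,0,0,0,0.02,0,0,0,0,0,0.03,0,0,0],
  fingers=1,
)

```text
clock: 35.4
eef_pos: [0.4386, 0.3351, 0.1648]
orientation: [0.001, 0.999, -0.038, -0.002]
contact_force: [-0.4, 0.8, 0.2]
grip_width: 0.963
grip_force: 0.0
```

Call:
jog_arm(
  steps=[0,0,0.03,0,0,0,0,0,0.03,0,0,0,-0.01,-0.015,0.01,0,0,0,-0.01,-0.015,0.01,0,0,0,-0.01,-0.015,0.01,0,0,0,0,0,0,0,0,0,0,0,0,0,0,0,0,0,0,0,0,0,0,0,0,0,0,0,0,0,0,0,0,0],
)

```text
clock: 36.23
eef_pos: [0.4101, 0.2915, 0.255]
orientation: [0.0, 0.999, -0.038, -0.0]
contact_force: [0.4, 0.3, 0.1]
grip_width: 1.002
grip_force: 0.0
```

```bash
python3 - <<'E'
from h import *
p=cams.grab_frame("scene");t=cams.grab_frame("top");w=cams.grab_frame("wrist")
print([(np.round(d["position"],4).tolist(),round(d["score"],2)) for q in (p,w) for d in cams.tip_of(q,"key")[:1]])
a=cv2.resize(p["img"][130:330,130:530],(800,400),interpolation=2)
b=cv2.resize(t["img"][180:360,110:540],(470,197),interpolation=2);c=cv2.resize(w["img"],(330,197))
cv2.imwrite("pics/fin.png",np.vstack([a,np.hstack([b,c])])[:,:,::-1]);st()
E
```

```text
[([0.4382, 0.3375, 0.0981], 0.67), ([0.4355, 0.3394, 0.0978], 0.7)]
{'clock': 36.483, 'eef_pos': [0.41, 0.291, 0.255], 'orientation': [0.0, 0.999, -0.038, -0.0], 'contact_force': [-0.424, 0.343, 0.818], 'moment': [0.035, 0.049, 0.009], 'grip_width': 1.002, 'grip_force': 0.0}
```

View pics/fin.png

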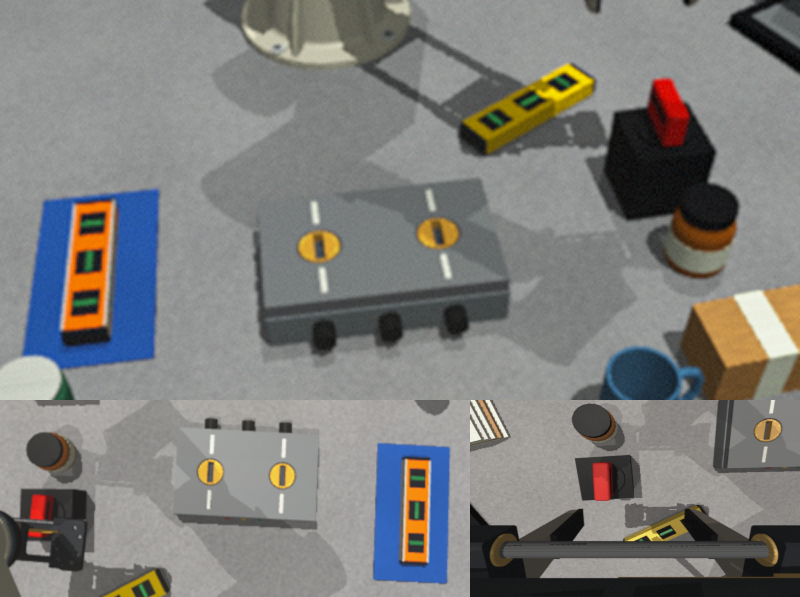

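The level lies on the mat (90,270), both slots line up with the marks at (319,246) and (438,233), and the key stands upright in the stand (668,115). The other things are where they were.

```bash
python3 -c "
from station import bot
print(bot.sign_off())"
```

```text
the job is handed in; nothing more can be done
None
```

I handed the job in at about 36 s: the orange level is flat on the mat, both screws are home against their stops with slots in line with the marks, and the key is upright in its stand.

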